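# Stroke the spice box lids shut

## Robot

A 6-joint arm with a two-finger parallel gripper is mounted at the origin on a cart in front of the work surface, level with it; the furniture and walls round the work are solid. World frame = base frame: x ahead of the robot, y to its left, z up, the work surface at z = 0. Lengths are in mm, angles in rad, forces in N, time in s.
With the tool pointing down it reaches from about 300 to 850 mm from the base axis. Payload 4.2 kg.
Tool frame: the origin (TCP) lies between the finger pads, 19 mm behind the fingertips; this is the grasp point; z points along the fingers, y is the line along which they close (so a half turn about z gives the same grasp; the last joint's range is limited). The gripper opens to 91 mm and grips with 3 to 60 N. Pads are 32 mm wide; open, the fingers measure 118 mm over their backs; the gripper's body (76 mm by 178 mm) begins 60 mm behind the grasp point.
Start: joints at [1.206, 0.32, 1.565, -0, 1.257, -0.02], TCP at [194.357, 541.171, 232.776] pointing down, gripper open.
Joint ranges: [-3.11, 3.11], [-0.84, 2.01], [0.21, 2.61], [-1.34, 4.49], [0.05, 2.63], [-2.56, 2.56]. Speed limits (rad/s): [2.57, 2.57, 3.14, 3.14, 3.14, 3.14].

## Interface

Orientations are given as [roll, pitch, yaw] about the fixed x, y, z axes, in that order (R = Rz(yaw) Ry(pitch) Rx(roll)).
In Python, from bench import bot, eyes, spotter gives the robot as it stands. The module is installed in compiled form; this text tells all that it offers.
- The arm moves only by the tool carry_out, never from a script. Its argument "steps" is one flat list of numbers, 7 for each row, row after row: the shift along the tool's x, y, z in cm, then the turn, a rotation vector about the tool's x, y, z in rad, then the finger opening in cm, from 0 to 9.12. In form: [x, y, z, rx, ry, rz, grip, x, y, z, rx, ry, rz, grip, ...]. A call has 1 to 12 rows; each row shifts and turns the commanded pose from where the row before left it, along the tool's axes as they then stand; what a row does not reach is not made up. A row lasts 1/12 s, in which the tool goes at most 41.7 mm and 7.16 degrees, less where a joint would pass 70% of its speed; a pose out of reach is approached as far as the arm can. A call with a gripper value outside its range is refused whole. The fingers move at their own pace and stop on an object; the grip force is fixed at half the most. Time passes only in rows, so rows that do not move let the fingers close. It gives the time, the measured TCP pose, the force, the opening and the grip force at its end, in the units of the state.
- bot.read_state(): the state, without advancing time (a new reading comes with each control period).
- eyes.get_image(name): name is "scene" or "side" or "wrist"; returns the picture (384x512x3 uint8, red, green, blue); there is no depth.
- eyes.camera_model(name): a dict with "vertical_fov" (degrees; the focal length in pixels is half the picture's height over the tangent of half this angle, whatever the lens; pixels are square), "cx", "cy" (the principal point, pixels), "camera_from_world" (4x4, takes a point from world to camera coordinates); the wrist camera has in their place "mount" (4x4, takes a point from camera to tool coordinates, whose origin is the TCP and whose axes are the flange's). Camera axes: x right, y down, z forward; pixel columns grow to the right and rows downward; lengths in mm; the calibration is good to about 2 mm. A picture is of the moment at which its call begins: read the wrist's pose just before it. camera_model takes no time and is no camera call.
- bot.close_job(): hands the job in; it is judged then, once.
Trained networks look in the newest picture that a camera, given by its name, has taken for a name from the list of things; names that differ only in an ending like _2 or _b are one class to them, and where a whole thing is asked for, a point or a joint stands for the part that bears it (a point fixed in the world has none). Each returns a list of dicts, best first, with "confidence" (0 to 1); they miss things now and then, are a little off and sometimes report something else, mostly with a low value. They report only what shows in the picture. A call takes as long as a camera call.
- spotter.silhouettes(camera, target): "pixels" (384x512 bool, what is visible of it) and "uv" ([column, row] in pixels, amid what is visible of it).
The state is a dict: "clock": time; "joint_positions": joint angles; "qd": joint speeds; "tau": joint torques, N m; "eef_pos": TCP position; "eef_rot": TCP orientation; "force": force on the tool from outside, world axes, zero at the start; "torque": the same for the moment, N m; "finger_gap": finger opening in mm; "grasp_force": force on a finger pad.
Only numpy, scipy, OpenCV 4.12 (cv2) and the standard library are available. Lean on these libraries where they do the work, as an engineer would, in place of code of your own. Each camera call takes 0.05 s, during which the arm holds its last target. There are 200 camera calls.

## Task

The four flip lids of the white spice box stand open; stroke along the row with your fingertips, lightly, so that the lids fold shut flat one after the other, beginning with the lid hinged at the very end of the box and finishing at the opposite end. Do not grip, lift, tip or push away the box, and do not disturb the things round it.

Things in the scene. Friction and masses are not known exactly. Their poses are not given: they have to be found in the camera images.
- spice_box: White plastic box, 176 (own x) x 60 (y) x 48 mm without lids, 0.9 kg, loose, empty, upright. Origin: centre of its underside. Four compartments in a row along x, pitch 42 mm, each with an aluminium flip lid, lid1 to lid4 from the -x end to +x. Hinge lines parallel to y, at x = -84, -42, 0, +42, z = 50: each at its compartment's -x side, so a push towards +x folds a lid shut.
- lid1 (a joint): Hinge of lid 1: 0 = shut flat, 1.57 = standing upright, 1.95 = its stop, leaning back towards the box's -x end. The plate reaches 40 mm from its hinge line, is 56 mm wide and 3 mm thick. A stiff hinge (friction about 0.006 Nm, no spring): the lid stays at the angle where it is left.
- seat1 (a point): Point on the box where the middle of lid 1's upper face lies when shut: 21 mm along +x from its hinge line, 51 mm above the underside of the box. It does not move with the lid.
- lid2 (a joint): Hinge of lid 2: 0 = shut flat, 1.57 = standing upright, 1.95 = its stop, leaning back towards the box's -x end. The plate reaches 40 mm from its hinge line, is 56 mm wide and 3 mm thick. A stiff hinge (friction about 0.006 Nm, no spring): the lid stays at the angle where it is left.
- seat2 (a point): Point on the box where the middle of lid 2's upper face lies when shut: 21 mm along +x from its hinge line, 51 mm above the underside of the box. It does not move with the lid.
- lid3 (a joint): Hinge of lid 3: 0 = shut flat, 1.57 = standing upright, 1.95 = its stop, leaning back towards the box's -x end. The plate reaches 40 mm from its hinge line, is 56 mm wide and 3 mm thick. A stiff hinge (friction about 0.006 Nm, no spring): the lid stays at the angle where it is left.
- seat3 (a point): Point on the box where the middle of lid 3's upper face lies when shut: 21 mm along +x from its hinge line, 51 mm above the underside of the box. It does not move with the lid.
- lid4 (a joint): Hinge of lid 4: 0 = shut flat, 1.57 = standing upright, 1.95 = its stop, leaning back towards the box's -x end. The plate reaches 40 mm from its hinge line, is 56 mm wide and 3 mm thick. A stiff hinge (friction about 0.006 Nm, no spring): the lid stays at the angle where it is left.
- seat4 (a point): Point on the box where the middle of lid 4's upper face lies when shut: 21 mm along +x from its hinge line, 51 mm above the underside of the box. It does not move with the lid.
- tuna_tin: Bystander, loose: round tin, 76 mm diameter, 58 high. Origin: centre of its underside (of its bounding box). Stands beside the spice box.
- bean_tin: Bystander, loose: round tin, 57 mm diameter, 72 high. Origin: centre of its underside (of its bounding box). Stands beside the spice box.
- tumbler: Bystander, loose: small empty glass, 46 mm diameter, 57 high. Origin: centre of its underside (of its bounding box). Stands beside the spice box.
- sardine_tin: Bystander, loose: flat oblong tin, 63 x 105 x 26 mm (long along its own y). Origin: centre of its underside (of its bounding box). Stands beside the spice box.
- espresso_cup: Bystander, loose: white cup with a handle, 60 x 87 x 50 mm. Origin: centre of its underside (of its bounding box).
- salt_shaker: Bystander, loose: white shaker with steel cap, 41 x 41 x 85 mm. Origin: centre of its underside (of its bounding box).

How it is judged:
By the outcome, as a careful person would: the job done as asked, in the order asked, and still so for the second after the job is handed in, with the robot touching nothing.
It also fails if it takes over 35 s, if anything falls off the work surface, if the arm or the gripper's body presses on something with over 40 N, if the wrist force passes 120 N, or if a joint passes its speed limit or range.

## Working session

There is one attempt and no reset: what is moved stays moved. The work goes in short steps, Python scripts to look and compute and a tool call to move; the robot and the scene stay as the last step left them, time stands still between calls to the robot, and variables do not carry over. Pictures are saved under pics/ and viewed, at most 10 in all, crops included, and the job is handed in when it is done.

Besides the shell and the picture viewer there is one more tool, called by a JSON object that holds its "method" and its "body". carry_out: Moves the arm, as the interface text tells. Its arguments: {"type":"object","properties":{"steps":{"type":"array","items":{"type":"number"}}},"required":["steps"]}

```bash
mkdir -p pics
cat > h.py <<'E'
import numpy as np,cv2
from bench import bot,eyes,spotter
def cam(n):
    m=eyes.camera_model(n); f=192/np.tan(np.radians(m['vertical_fov'])/2); T=np.array(m['camera_from_world']); return f,m['cx'],m['cy'],T
def ray(n,uv,z):
    f,cx,cy,T=cam(n); R=T[:3,:3];o=-R.T@T[:3,3]; d=R.T@np.array([(uv[0]-cx)/f,(uv[1]-cy)/f,1]); return o+d*(z-o[2])/d[2]
def proj(n,P):
    f,cx,cy,T=cam(n); p=np.atleast_2d(P)@T[:3,:3].T+T[:3,3]; return np.c_[cx+f*p[:,0]/p[:,2],cy+f*p[:,1]/p[:,2]]
E
python3 - <<'E'
from h import *
s=bot.read_state();print({k:np.round(s[k],3) for k in('clock','eef_pos','eef_rot','finger_gap')})
for n in('scene','side'):
    im=eyes.get_image(n);cv2.imwrite(f'pics/{n}1.png',cv2.resize(im[:,:,::-1],None,fx=1.5,fy=1.5,interpolation=cv2.INTER_CUBIC))
    print(n,np.round(cam(n)[3],2).tolist(),cam(n)[:3])
    for t in('spice_box','lid1','tuna_tin','bean_tin','tumbler','sardine_tin','espresso_cup','salt_shaker'):
        for r in spotter.silhouettes(n,t)[:4]:
            print(t,round(r['confidence'],2),np.round(r['uv']),r['pixels'].sum(),np.round(ray(n,r['uv'],30)))
E
```

```text
{'clock': np.float64(0.0), 'eef_pos': array([194.185, 540.712, 231.917]), 'eef_rot': array([-3.14 ,  0.   ,  2.797]), 'finger_gap': np.float64(91.228)}
scene [[-0.89, -0.45, -0.01, 478.82], [-0.31, 0.63, -0.71, 199.82], [0.33, -0.63, -0.7, 1172.94], [0.0, 0.0, 0.0, 1.0]] (np.float64(369.5775561333435), 262.365953697967, 197.3360738040108)
spice_box 0.61 [276. 193.] 908 [510. -56.  30.]
lid1 0.58 [269. 182.] 61 [ 561. -103.   30.]
lid1 0.5 [281. 193.] 121 [495. -68.  30.]
tuna_tin 0.93 [258. 211.] 505 [527.  50.  30.]
bean_tin 0.64 [244. 193.] 329 [615.  -5.  30.]
tumbler 0.72 [299. 189.] 129 [ 441. -116.   30.]
sardine_tin 0.84 [286. 183.] 231 [ 498. -124.   30.]
espresso_cup 0.45 [304. 149.] 186 [ 517. -351.   30.]
salt_shaker 0.65 [220. 302.] 366 [461. 413.  30.]
side [[1.0, -0.01, 0.0, -524.75], [-0.01, -0.66, -0.75, 69.36], [0.01, 0.75, -0.66, 1494.83], [0.0, 0.0, 0.0, 1.0]] (np.float64(414.89691800716514), 259.80762872189706, 186.17127512185607)
spice_box 0.78 [260. 211.] 1211 [525. -66.  30.]
spice_box 0.33 [268. 204.] 102 [554. -34.  30.]
spice_box 0.23 [262. 285.] 427 [ 527. -369.   30.]
lid1 0.62 [255. 201.] 63 [506. -15.  30.]
lid1 0.49 [260. 211.] 1253 [525. -63.  30.]
lid1 0.47 [237. 194.] 79 [442.  24.  30.]
lid1 0.43 [267. 206.] 94 [550. -38.  30.]
bean_tin 0.82 [283. 197.] 348 [607.   2.  30.]
tumbler 0.74 [236. 216.] 237 [441. -89.  30.]
sardine_tin 0.68 [250. 234.] 531 [ 492. -171.   30.]
espresso_cup 0.68 [264. 284.] 462 [ 533. -365.   30.]
salt_shaker 0.53 [240. 132.] 180 [446. 413.  30.]
```

View pics/scene1.png

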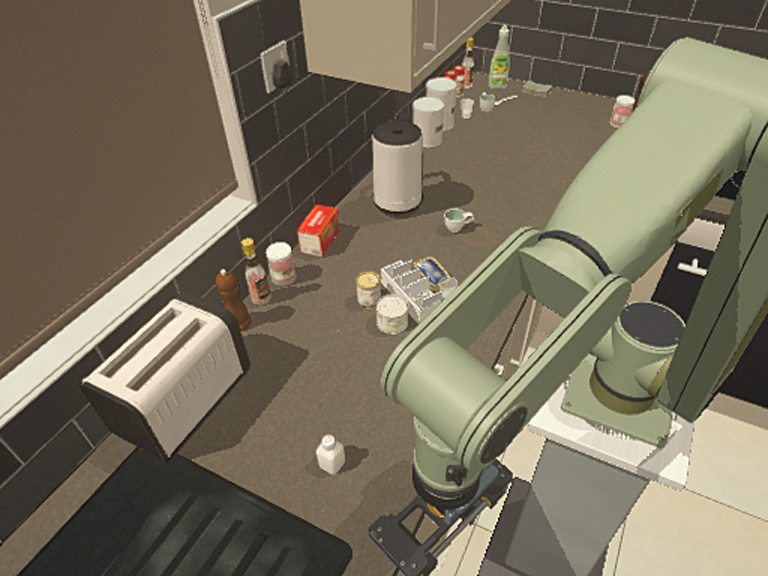

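View pics/side1.png

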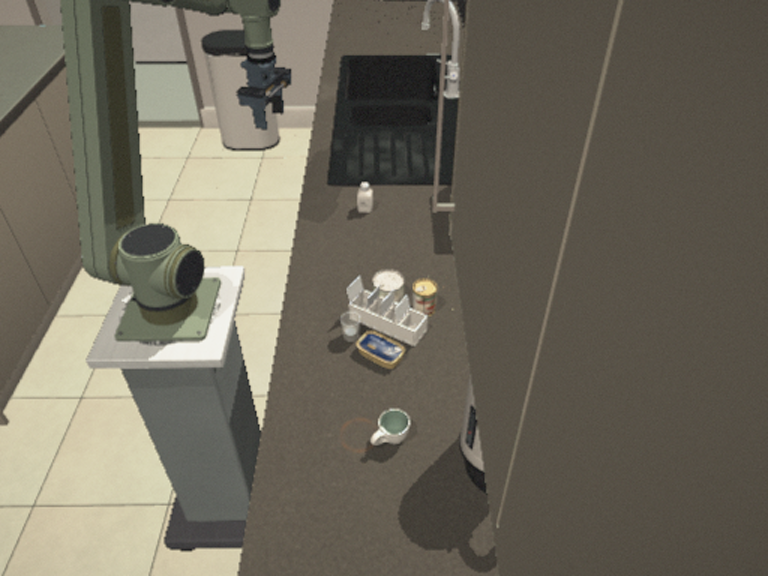

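The scene view shows the box at about (420,290) and the side view shows it at (385,310). One lid leans back at the near, low-x end, side px (355,290), so box +x runs to +x/-y. Next I'll move above it, closing the fingers, for a wrist view.

{"method": "carry_out", "body": {"steps": [-2.8,-2.55,-0.4,0,0,0,0,-2.8,-2.55,-0.4,0,0,0,0,-2.8,-2.55,-0.4,0,0,0,0,-2.8,-2.55,-0.4,0,0,0,0,-2.8,-2.55,-0.4,0,0,0,0,-2.8,-2.55,-0.4,0,0,0,0,-2.8,-2.55,-0.4,0,0,0,0,-2.8,-2.55,-0.4,0,0,0,0,-2.8,-2.55,-0.4,0,0,0,0,-2.8,-2.55,-0.4,0,0,0,0,-2.8,-2.55,-0.4,0,0,0,0,-2.8,-2.55,-0.4,0,0,0,0]}}

```text
clock: 1.9
eef_pos: [407.6, 137.9, 281.3]
eef_rot: [3.141, 0.001, 2.797]
force: [1.0, 0.5, -0.4]
finger_gap: 14.1
grasp_force: 0.0
```

{"method": "carry_out", "body": {"steps": [-2.8,-2.55,-0.4,0,0,0,0,-2.8,-2.55,-0.4,0,0,0,0,-2.8,-2.55,-0.4,0,0,0,0,-2.8,-2.55,-0.4,0,0,0,0,-2.8,-2.55,-0.4,0,0,0,0,0,0,0,0,0,0.119,0,0,0,0,0,0,0.119,0,0,0,0,0,0,0.119,0,0,0,0,0,0,0.119,0,0,0,0,0,0,0.119,0,0,0,0,0,0,0.119,0,0,0,0,0,0,0.119,0]}}

```text
clock: 2.9
eef_pos: [495.8, -27.7, 300.8]
eef_rot: [3.141, -0.0, 1.958]
force: [-0.6, 0.1, -0.1]
finger_gap: 0.5
grasp_force: 0.0
```

{"method": "carry_out", "body": {"steps": [0,0,0,0,0,0.119,0,0,0,0,0,0,0.119,0,0,0,0,0,0,0.119,0,0,0,0,0,0,0.119,0,0,0,0,0,0,0.119,0,0,0,0,0,0,0.119,0,0,0,0,0,0,0.119,0,0,0,0,0,0,0,0,0,0,0,0,0,0,0]}}

```text
clock: 3.65
eef_pos: [495.8, -27.7, 300.8]
eef_rot: [3.142, -0.0, 1.134]
force: [-0.4, 0.2, -0.1]
finger_gap: 0.4
grasp_force: 0.0
```

```bash
cat >> h.py <<'E'
from scipy.spatial.transform import Rotation as Ro
def wcam(s):
    m=eyes.camera_model('wrist'); f=192/np.tan(np.radians(m['vertical_fov'])/2); W=np.eye(4); W[:3,:3]=Ro.from_euler('xyz',s['eef_rot']).as_matrix(); W[:3,3]=s['eef_pos']
    return f,m['cx'],m['cy'],W@np.array(m['mount'])
def wray(c,uv,z):
    f,cx,cy,M=c; d=M[:3,:3]@np.array([(uv[0]-cx)/f,(uv[1]-cy)/f,1]); o=M[:3,3]; return o+d*(z-o[2])/d[2]
def wproj(c,P):
    f,cx,cy,M=c; p=(np.atleast_2d(P)-M[:3,3])@M[:3,:3]; return np.c_[cx+f*p[:,0]/p[:,2],cy+f*p[:,1]/p[:,2]]
E
python3 - <<'E'
from h import *
s=bot.read_state();print({k:np.round(s[k],3) for k in('clock','eef_pos','eef_rot','finger_gap','force')})
im=eyes.get_image('wrist');cv2.imwrite('pics/w1.png',cv2.resize(im[:,:,::-1],None,fx=1.5,fy=1.5,interpolation=cv2.INTER_CUBIC))
c=wcam(s);print(np.round(c[3],2).tolist(),c[:3])
for t in('spice_box','lid1','tuna_tin','bean_tin','tumbler','sardine_tin'):
    for r in spotter.silhouettes('wrist',t)[:5]:
        print(t,round(r['confidence'],2),np.round(r['uv']),r['pixels'].sum(),np.round(wray(c,r['uv'],50)))
E
```

```text
{'clock': np.float64(3.65), 'eef_pos': array([495.77 , -27.716, 300.792]), 'eef_rot': array([ 3.142, -0.   ,  1.134]), 'finger_gap': np.float64(0.353), 'force': array([-0.442,  0.229, -0.139])}
[[0.91, -0.41, -0.1, 525.68], [-0.42, -0.88, -0.23, 34.4], [0.0, 0.25, -0.97, 452.08], [0.0, 0.0, 0.0, 1.0]] (np.float64(293.7412946837251), 250.24077333677383, 192.82750433006166)
spice_box 0.58 [268. 177.] 6129 [515. -49.  50.]
spice_box 0.19 [276. 175.] 119 [526. -51.  50.]
lid1 0.68 [247. 181.] 277 [485. -42.  50.]
lid1 0.65 [205. 175.] 468 [436.  -9.  50.]
lid1 0.61 [279. 183.] 229 [525. -64.  50.]
lid1 0.61 [302. 197.] 58 [546. -96.  50.]
tuna_tin 0.84 [246. 116.] 2730 [522.  37.  50.]
bean_tin 0.69 [322. 116.] 1860 [612.  -4.  50.]
tumbler 0.53 [227. 210.] 201 [441. -68.  50.]
sardine_tin 0.59 [283. 216.] 366 [ 511. -111.   50.]
```

View pics/w1.png

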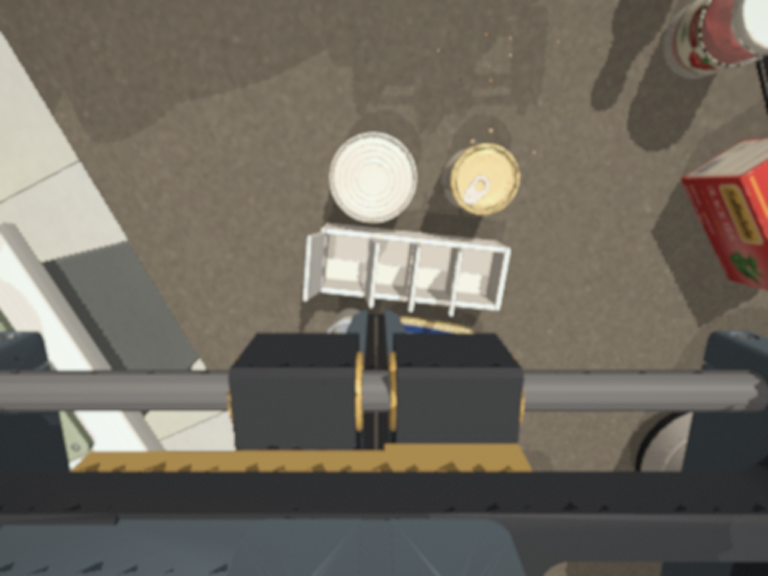

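The wrist view shows the box rim from (322,226) to (510,246) at the far side and (500,310) at the near right corner. Lid 1 is at (313,265), leaning back over the left end, and the other three stand nearly upright at (373,270), (413,275) and (455,280).

Run:
```python
from h import *
s=bot.read_state();c=wcam(s)
for n,p in dict(farL=(323,227),farR=(510,246),nearR=(500,310)).items(): print(n,np.round(wray(c,np.array(p)/1.5,48),1))
A,B,C=[wray(c,np.array(p)/1.5,48) for p in((323,227),(510,246),(500,310))]
from scipy.optimize import least_squares
def box(q,L):
    R=np.array([[np.cos(q[2]),-np.sin(q[2])],[np.sin(q[2]),np.cos(q[2])]]); L=np.array(L,float); return np.c_[L[:,:2]@R.T+q[:2],L[:,2]]
L=[(-88,30,48),(88,30,48),(88,-30,48)]
q=least_squares(lambda q:(box(q,L)-np.array([A,B,C]))[:,:2].ravel(),[515,-50,-.45]).x
print(q, (box(q,L)-np.array([A,B,C]))[:,:2].round(1).tolist())
im=eyes.get_image('wrist')[:,:,::-1].copy(); sc=eyes.get_image('side')[:,:,::-1].copy()
def draw(im,pf,k):
    im=cv2.resize(im,None,fx=k,fy=k,interpolation=cv2.INTER_CUBIC)
    for z in(0,48):
        pts=pf(box(q,[(-88,-30,z),(88,-30,z),(88,30,z),(-88,30,z)])); cv2.polylines(im,[np.int32(pts*k)],True,(0,0,255),1)
    for i in range(4):
        h=-84+42*i; a=1.95 if i==0 else 1.57
        t=(h+40*np.cos(a),50+40*np.sin(a))
        pts=pf(box(q,[(h,-28,50),(t[0],-28,t[1]),(t[0],28,t[1]),(h,28,50)])); cv2.polylines(im,[np.int32(pts*k)],True,(0,255,0),1)
    return im
w=draw(im,lambda P:wproj(c,P),4)[480:1000,700:1400]; v=draw(sc,lambda P:proj('side',P),6)[1020:1470,1250:1900]
cv2.imwrite('pics/w2.png',w);cv2.imwrite('pics/s2.png',v)
```

```text
farL [463.6  13.6  48. ]
farR [612.  -75.5  48. ]
nearR [ 581.3 -129.3   48. ]
[522.03067909 -57.04920432  -0.54577202] [[-1.2, 0.7], [0.8, -1.6], [0.4, 0.9]]
```

View pics/w2.png

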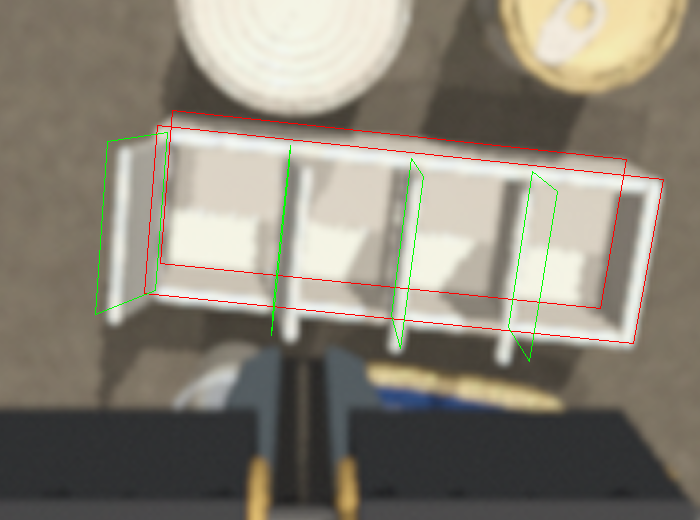

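View pics/s2.png

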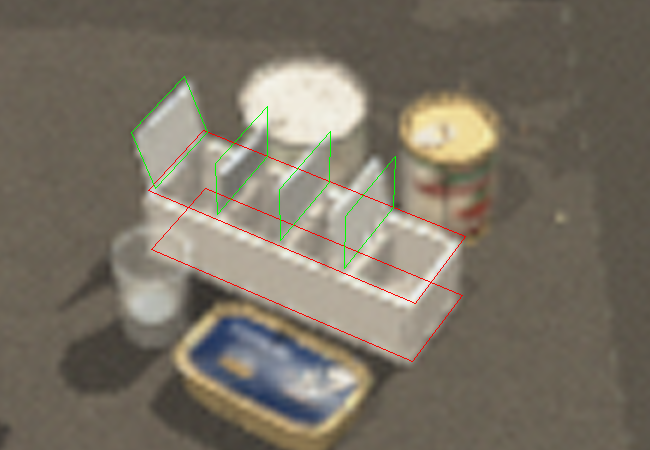

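Run:
```python
from h import *
from scipy.optimize import least_squares
s=bot.read_state();c=wcam(s)
def box(q,L):
    R=np.array([[np.cos(q[2]),-np.sin(q[2])],[np.sin(q[2]),np.cos(q[2])]]); L=np.array(L,float); return np.c_[L[:,:2]@R.T+q[:2],L[:,2]]
Lw=[(-88,30,48),(88,30,48),(88,-30,48)]; pw=(np.array([(165,130),(648,182),(631,345)])+[700,480])/4
Ls=[(88,30,48),(88,-30,48),(-88,-30,48),(88,-30,0)]; ps=(np.array([(462,238),(409,300),(148,196),(412,360)])+[1250,1020])/6
W=lambda q:(wproj(c,box(q,Lw))-pw).ravel(); S=lambda q:(proj('side',box(q,Ls))-ps).ravel()
for f in(W,S,lambda q:np.r_[W(q),S(q)]):
    r=least_squares(f,[520,-58,-.54]);print(r.x.round(3),r.fun.round(1))
q=r.x
y=np.pi/2+q[2];print('yaw',y,'dyaw tool z',s['eef_rot'][2]-y)
R=np.array([[np.cos(q[2]),-np.sin(q[2])],[np.sin(q[2]),np.cos(q[2])]]);d=R.T@(s['eef_pos'][:2]-q[:2]);print('TCP in box frame',d, 'to (-135,0): tool x',-d[1],'tool y',-135-d[0])
for n,(u,v) in dict(tumb=(441,-89),sard=(492,-171),tuna=(522,37),bean=(610,0)).items(): print(n,R.T@(np.array([u,v])-q[:2]))
```

```text
[520.428 -57.672  -0.544] [-2.8 -0.2  3.   0.  -0.2  0.5]
[520.089 -57.467  -0.535] [ 0.1 -0.3  0.7  0.5 -0.6 -0.6 -0.2  0.3]
[520.408 -57.642  -0.543] [-2.9 -0.1  3.  -0.  -0.2  0.4  0.2 -0.1  0.6  0.6 -0.5 -0.7 -0.3  0.4]
yaw 1.0282042320203302 dyaw tool z 0.1030322667733603
TCP in box frame [-36.53028017  12.94068243] to (-135,0): tool x -12.940682431835672 tool y -98.46971982881874
tumb [-51.81111648 -67.85664897]
sard [  34.20522922 -111.74501044]
tuna [-47.50594244  81.87132262]
bean [46.96011983 95.6249796 ]
```

{"method": "carry_out", "body": {"steps": [0,0,0,0,0,0.103,0,-0.4,-3.3,0,0,0,0,0,-0.4,-3.3,0,0,0,0,0,-0.5,-3.3,0,0,0,0,0,0,0,3.5,0,0,0,0,0,0,3.5,0,0,0,0,0,0,3.5,0,0,0,0,0,0,3.5,0,0,0,0,0,0,3.5,0,0,0,0,0,0,3.1,0,0,0,0,0,0,0,0,0,0,0]}}

```text
clock: 5.02
eef_pos: [400.1, 12.3, 90.4]
eef_rot: [-3.132, 0.006, 1.028]
force: [-1.5, -0.7, -0.9]
finger_gap: 0.5
grasp_force: 0.0
```

```bash
cat >> h.py <<'E'
def where():
    s=bot.read_state();q=np.array([520.41,-57.64,-.543]);R=np.array([[np.cos(q[2]),-np.sin(q[2])],[np.sin(q[2]),np.cos(q[2])]])
    print('box xy',(R.T@(s['eef_pos'][:2]-q[:2])).round(1),'tip z',round(s['eef_pos'][2]-19,1),'rot',np.round(s['eef_rot'],3),'F',np.round(s['force'],1),'t',s['clock'])
E
python3 - <<'E'
from h import *
where()
im=eyes.get_image('side')[:,:,::-1]; cv2.imwrite('pics/s3.png',cv2.resize(im[140:260,190:330],None,fx=5,fy=5,interpolation=cv2.INTER_CUBIC))
E
```

```text
box xy [-139.1   -2.3] tip z 71.4 rot [-3.132  0.006  1.028] F [-1.5 -0.7 -0.9] t 5.0167
```

View pics/s3.png

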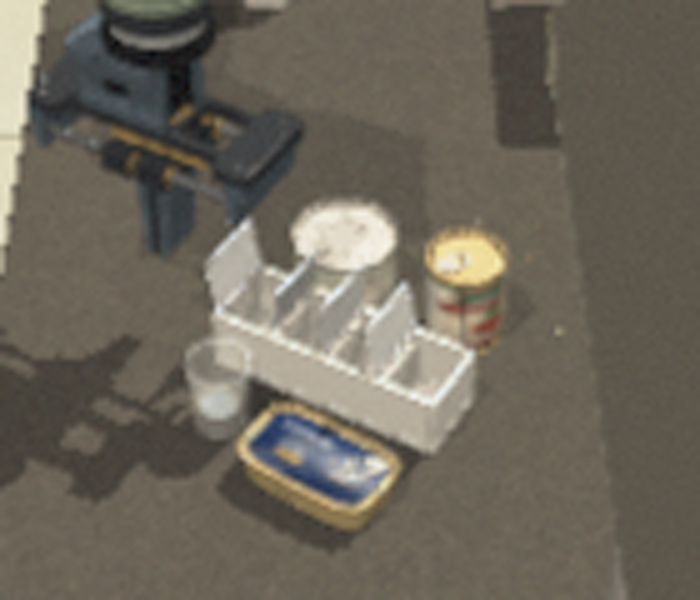

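The side view shows the fingertips at (165,235), behind lid 1 at (235,265), with all the bystanders clear. Next I'll stroke lid 1: forward, then forward while lowering.

{"method": "carry_out", "body": {"steps": [0,0,0,0,0,0,0,0,1,0,0,0,0,0,0,1,0,0,0,0,0,0,1,0,0,0,0,0,0,1,0,0,0,0,0,0,1,0.2,0,0,0,0,0,1,0.2,0,0,0,0,0,0.8,0.3,0,0,0,0,0,0.3,0.5,0,0,0,0,0,0,0.5,0,0,0,0,0,0,0,0,0,0,0]}}

```text
clock: 5.98
eef_pos: [464.0, -24.3, 76.3]
eef_rot: [-3.139, 0.001, 1.028]
force: [-0.1, -0.7, -0.1]
finger_gap: 0.5
grasp_force: 0.0
```

```bash
python3 -c "
from h import *
where()"
```

```text
box xy [-65.5  -0.6] tip z 57.3 rot [-3.139e+00  1.000e-03  1.028e+00] F [-0.1 -0.7 -0.1] t 5.9833
```

{"method": "carry_out", "body": {"steps": [0,0,0.2,0,0,0,0,0,0,0.2,0,0,0,0,0,0,0.1,0,0,0,0,0,0,0,0,0,0,0,0,0,0,0,0,0,0]}}

```text
clock: 6.4
eef_pos: [465.0, -24.2, 72.8]
eef_rot: [3.142, -0.0, 1.028]
force: [0.2, 0.7, -0.2]
finger_gap: 0.4
grasp_force: 0.0
```

{"method": "carry_out", "body": {"steps": [0,0,0.1,0,0,0,0,0,0,0,0,0,0,0]}}

```text
clock: 6.57
eef_pos: [465.1, -24.3, 71.8]
eef_rot: [3.141, -0.0, 1.028]
force: [0.3, -0.5, -0.3]
finger_gap: 0.5
grasp_force: 0.0
```

{"method": "carry_out", "body": {"steps": [0,0,0.07,0,0,0,0,0,0,0,0,0,0,0]}}

```text
clock: 6.73
eef_pos: [465.1, -24.4, 71.0]
eef_rot: [3.142, -0.0, 1.028]
force: [0.0, 0.9, 0.3]
finger_gap: 0.2
grasp_force: 0.0
```

{"method": "carry_out", "body": {"steps": [0,0,0.07,0,0,0,0,0,0,0,0,0,0,0]}}

```text
clock: 6.9
eef_pos: [465.2, -24.4, 70.4]
eef_rot: [3.141, -0.0, 1.028]
force: [0.5, -0.1, 1.4]
finger_gap: 0.5
grasp_force: 0.4
```

{"method": "carry_out", "body": {"steps": [0,0,0.05,0,0,0,0,0,0,0,0,0,0,0]}}

```text
clock: 7.07
eef_pos: [465.2, -24.3, 70.3]
eef_rot: [3.141, -0.0, 1.028]
force: [-1.5, -0.3, 5.2]
finger_gap: 0.7
grasp_force: 2.7
```

Run:
```python
from h import *
where()
a=eyes.get_image('side')[:,:,::-1][150:250,200:320]; b=eyes.get_image('scene')[:,:,::-1][150:250,220:340]
cv2.imwrite('pics/s4.png',cv2.resize(np.vstack([a[15:75],b[:50]]),None,fx=5,fy=5,interpolation=cv2.INTER_CUBIC))
```

```text
box xy [-64.4  -0. ] tip z 51.3 rot [ 3.141 -0.     1.028] F [-1.5 -0.3  5.2] t 7.0667
```

View pics/s4.png

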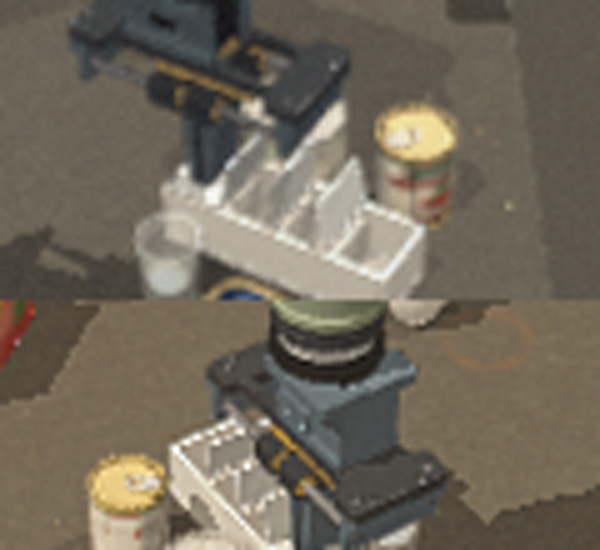

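Lid 1 is shut under the fingertip, and the force rises from 1.4 to 5 N at tip z 51. Lids 2 to 4 are still open in the side view at (240,170), (290,185) and (340,205), and the box hasn't moved. Next is lid 2.

{"method": "carry_out", "body": {"steps": [0,0,-1,0,0,0,0,0,0,-1,0,0,0,0,0,0.8,0,0,0,0,0,0,1,0,0,0,0,0,0,1,0.2,0,0,0,0,0,1,0.4,0,0,0,0,0,0.4,0.5,0,0,0,0,0,0,0.4,0,0,0,0,0,0,0.2,0,0,0,0,0,0,0.1,0,0,0,0,0,0,0.1,0,0,0,0,0,0,0,0,0,0,0]}}

```text
clock: 8.17
eef_pos: [500.7, -45.9, 70.7]
eef_rot: [-3.141, 0.0, 1.028]
force: [-0.0, -0.9, 0.7]
finger_gap: 0.2
grasp_force: 0.0
```

{"method": "carry_out", "body": {"steps": [0,0,0.05,0,0,0,0,0,0,0,0,0,0,0]}}

```text
clock: 8.33
eef_pos: [501.0, -45.9, 70.5]
eef_rot: [3.141, -0.0, 1.028]
force: [0.0, 0.2, -1.0]
finger_gap: 0.4
grasp_force: 0.0
```

```bash
python3 -c "
from h import *
where()"
```

```text
box xy [-22.6   0. ] tip z 51.5 rot [ 3.141 -0.     1.028] F [ 0.   0.2 -1. ] t 8.3333
```

{"method": "carry_out", "body": {"steps": [0,0,0.07,0,0,0,0,0,0,0,0,0,0,0]}}

```text
clock: 8.5
eef_pos: [501.1, -46.0, 70.4]
eef_rot: [3.141, -0.0, 1.028]
force: [0.0, -0.0, 4.8]
finger_gap: 0.6
grasp_force: 2.5
```

{"method": "carry_out", "body": {"steps": [0,0,-1,0,0,0,0,0,0,-1,0,0,0,0,0,0.8,0,0,0,0,0,0,1,0,0,0,0,0,0,1,0.2,0,0,0,0,0,1,0.4,0,0,0,0,0,0.4,0.5,0,0,0,0,0,0,0.4,0,0,0,0,0,0,0.2,0,0,0,0,0,0,0.1,0,0,0,0,0,0,0.1,0,0,0,0,0,0,0,0,0,0,0]}}

```text
clock: 9.5
eef_pos: [536.7, -67.6, 70.6]
eef_rot: [-3.141, 0.0, 1.028]
force: [0.0, 0.5, -0.4]
finger_gap: 0.3
grasp_force: 0.0
```

{"method": "carry_out", "body": {"steps": [0,0,0.07,0,0,0,0,0,0,0,0,0,0,0]}}

```text
clock: 9.67
eef_pos: [537.0, -67.6, 70.4]
eef_rot: [3.141, -0.0, 1.028]
force: [-1.5, 0.2, 4.1]
finger_gap: 0.1
grasp_force: 1.5
```

{"method": "carry_out", "body": {"steps": [0,0,0.05,0,0,0,0,0,0,0,0,0,0,0]}}

```text
clock: 9.83
eef_pos: [537.0, -67.6, 70.3]
eef_rot: [3.141, -0.0, 1.028]
force: [-2.1, 1.5, 6.5]
finger_gap: 0.6
grasp_force: 3.5
```

Lid 3 is seated. Next is lid 4.

{"method": "carry_out", "body": {"steps": [0,0,-1,0,0,0,0,0,0,-1,0,0,0,0,0,0.8,0,0,0,0,0,0,1,0,0,0,0,0,0,1,0.2,0,0,0,0,0,1,0.4,0,0,0,0,0,0.4,0.5,0,0,0,0,0,0,0.4,0,0,0,0,0,0,0.2,0,0,0,0,0,0,0.1,0,0,0,0,0,0,0.1,0,0,0,0,0,0,0,0,0,0,0]}}

```text
clock: 10.83
eef_pos: [572.6, -89.3, 70.5]
eef_rot: [-3.141, 0.0, 1.028]
force: [0.5, 0.3, -1.1]
finger_gap: 0.8
grasp_force: 0.0
```

{"method": "carry_out", "body": {"steps": [0,0,0.07,0,0,0,0,0,0,0,0,0,0,0]}}

```text
clock: 11.0
eef_pos: [572.8, -89.3, 70.4]
eef_rot: [3.141, -0.0, 1.028]
force: [-1.9, 0.1, 4.4]
finger_gap: 0.8
grasp_force: 2.2
```

{"method": "carry_out", "body": {"steps": [0,0,0.03,0,0,0,0,0,0,0,0,0,0,0]}}

```text
clock: 11.17
eef_pos: [572.9, -89.3, 70.3]
eef_rot: [3.141, -0.0, 1.028]
force: [-2.9, 0.0, 6.7]
finger_gap: 0.4
grasp_force: 3.3
```

Now straight up and look.

{"method": "carry_out", "body": {"steps": [0,0,-0.5,0,0,0,0,0,0,-1,0,0,0,0,0,0,-3,0,0,0,0,0,0,-3,0,0,0,0,0,0,-3,0,0,0,0,0,0,-3,0,0,0,0,0,0,-3,0,0,0,0,0,0,-3,0,0,0,0,-2,-1,0,0,0,0,0,-3,-2,0,0,0,0,0,-3,-2,0,0,0,0,0,0,0,0,0,0,0,0]}}

```text
clock: 12.17
eef_pos: [483.7, -133.4, 265.3]
eef_rot: [-3.139, 0.003, 1.026]
force: [-0.4, 0.3, -0.2]
finger_gap: 0.1
grasp_force: 0.0
```

Run:
```python
from h import *
where()
a=eyes.get_image('side')[:,:,::-1][160:250,200:320]; b=eyes.get_image('wrist')[:,:,::-1]
cv2.imwrite('pics/s5.png',np.vstack([cv2.resize(a,(512,384),interpolation=cv2.INTER_CUBIC)[150:],b]))
```

```text
box xy [  7.7 -83.9] tip z 246.3 rot [-3.139e+00  3.000e-03  1.026e+00] F [-0.4  0.3 -0.2] t 12.1667
```

View pics/s5.png

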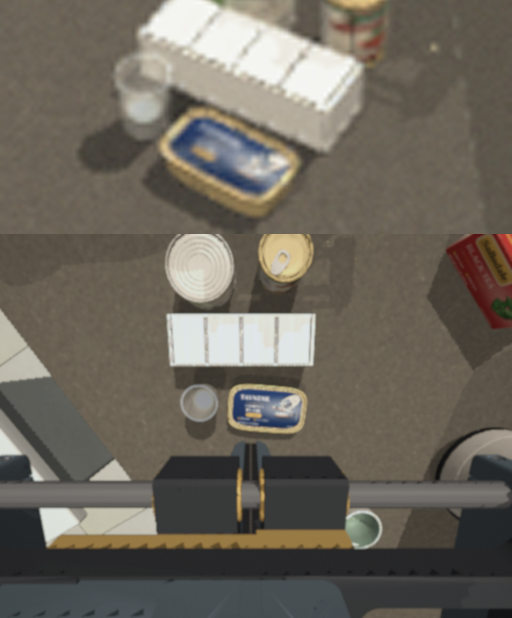

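All four lids lie flat (wrist view, row at (240,340)), the box is in place and the bystanders are undisturbed.

```bash
python3 -c "
from bench import bot
print(bot.close_job())"
```

```text
the job is handed in; nothing more can be done
None
```

All four lids were stroked shut in order from lid 1 to lid 4, pressing with at most about 7 N; the last pictures show them flat, the box in place and the things beside it undisturbed, and the job was handed in after about 12 s (no verdict came back).

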